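# Restock the parts drawer and bolt it shut

### The arm

A 7-joint arm with a two-finger parallel gripper is mounted at the origin on the work surface. World frame = base frame: x ahead of the robot, y to its left, z up, the work surface at z = 0. Lengths are in m, angles in degrees, forces in N, time in s.
With the tool pointing down it reaches from about 0.425 to 0.875 m from the base axis. Payload 4.7 kg.
Tool frame: the origin (TCP) lies at the very end of the fingers, on their centre line; the grasp point (between the pads) lies 19 mm behind it (pinch_z is the distance from the TCP to the grasp point, in m); z points along the fingers, y is the direction in which the jaws open and shut (so a half turn about z gives the same grasp; the last joint's range is limited). The gripper opens to 87 mm and grips with 3 to 60 N. Pads are 19 mm wide; open, the fingers measure 117 mm over their backs; the gripper's body (75 mm by 190 mm) begins 51 mm behind the grasp point.
Start: joints at [-70.697, 18.392, -4.016, 83.108, 1.295, 78.541, -3.26], TCP at [0.206, 0.616, 0.223] pointing down, gripper open.
Joint ranges: [-163.93, 163.93], [-17.29, 119.83], [-79.2, 71.16], [3.27, 140.29], [-89.18, 269.18], [5.43, 117.66], [-154.24, 154.24]. Speed limits (degrees/s): [147.25, 147.25, 180, 180, 180, 180, 180].

### API

Orientations are given as [roll, pitch, yaw] about the fixed x, y, z axes, in that order (R = Rz(yaw) Ry(pitch) Rx(roll)).
In Python, from cell import get_obs, read_camera, camera_params, sign_off, pinch_z gives the robot as it stands.
- The arm moves only by the shell command python3 -m handwheel 'ROWS' [FORCE]. ROWS is JSON, a list of rows, each a list of 5 numbers: the finger opening in m, from 0 to 0.087, then the shift along the tool's x, y, z in m, then the turn about the tool's z in rad. In form: [[jaw, tx, ty, tz, twist], ...]. A call has 1 to 20 rows; each row is the pose to reach, as a shift and turn from the pose commanded when the call began, along the tool's axes at that moment; what a row does not reach only later rows make up. A row lasts 1/10 s, in which the tool goes at most 50 mm and 8.59 degrees, less where a joint would pass 70% of its speed; a pose out of reach is approached as far as the arm can. A call with a gripper value outside its range is refused whole. The fingers move at their own pace and stop on an object; FORCE is the grip in N (left out, the last holds). Time passes only in rows, so rows that repeat a pose let the fingers close. It gives the time, the measured TCP pose, the force and the opening at its end, in the units of the state.
- get_obs(): the state, without advancing time (a new reading comes with each control period).
- read_camera(name): name is "scene" or "top"; returns the picture (420x560x3 uint8, blue, green, red); there is no depth.
- camera_params(name): a dict with "camera_matrix" (3x3 intrinsics, pixels), "k1" (the pictures are not rectified: a ray, as slopes to the right and down, at radius r is drawn at 1 + k1 r^2 times it, then the intrinsics apply), "R" (3x3) and "t" (3): a world point X has camera coordinates R X + t. Camera axes: x right, y down, z forward; pixel columns grow to the right and rows downward; lengths in m; the calibration is good to about 2 mm. A picture is of the moment at which its call begins. camera_params takes no time and is no camera call.
- sign_off(): hands the job in, once; it reports no verdict.
The state is a dict: "time_s": time; "qpos": joint angles; "joint_velocities": joint speeds; "effort": joint torques, N m; "tool_pos": TCP position; "tool_rot": TCP orientation; "force": force on the tool from outside, world axes, zero at the start; "wrist_torque": the same for the moment, N m; "grip_width": finger opening in m.
Only numpy, scipy, OpenCV 4.12 (cv2) and the standard library are available. Lean on these libraries where they do the work, as an engineer would, in place of code of your own. Each camera call takes 0.05 s, during which the arm holds its last target.

### The job

A yellow parts carton was left out on the bench: lay it gently and flat on the floor of the open drawer, in the half that already holds a yellow carton and beside that one, then slide the drawer fully shut. Once it is shut, push the red-knobbed bolt on top of the cabinet all the way across, through the staple on the drawer front. Leave the other things where they are, the blue cartons included.

Things in the scene. Friction and masses are not known exactly. Their poses are not given: they have to be found in the camera images.
- pack_center (a point): the yellow carton with a white band, left on the bench and to be put away, about 0.14 kg; 84 x 46 x 38 mm high, long side along its x axis, 46 mm along y, lying flat; this point is its centre, 19 mm above what it rests on
- twin_center (a point): the like yellow carton already in the drawer, resting against the outer side of one half (left or right half varies); 84 x 46 x 38 mm high, long side along its x axis, 46 mm along y, lying flat; this point is its centre, 19 mm above what it rests on
- blue_stock_center (a point): blue carton in the other half of the drawer, which stays there; 84 x 46 x 38 mm high, long side along its x axis, 46 mm along y, lying flat; this point is its centre, 19 mm above what it rests on
- blue_pack_center (a point): blue carton on the bench, to be left there; 84 x 46 x 38 mm high, long side along its x axis, 46 mm along y, lying flat; this point is its centre, 19 mm above what it rests on
- drawer (a joint): opening of the drawer in m: 0 = fully shut, 0.17 = fully out; starts part open (0.13 to 0.165). Slides along its x axis, stays where it is left, takes about 2 N to move
- drawer_mid (a point): middle of the drawer's floor, on its top side, 80 mm above the bench, below the divider; moves with the drawer. x points the way it shuts, y to the left half. Inside 203 mm (x) by 338 mm (y), walls 52 mm high. A divider 6 mm thick, 46 mm high, along x at y = 0, makes two halves 166 mm wide. A carton lies along x in each, centre at x -0.06 to -0.01, y near 0.142 or -0.142, so 116 mm stay free beside it
- drawer_front (a point): top edge of the drawer's front panel, middle of its width, on the outer face, 149 mm above the bench; axes as drawer_mid. Panel 376 mm wide, 76 mm high, 12 mm thick; a lip pull 120 mm wide stands out 14 mm, its top 46 mm below this point; the face above it is plain. A steel staple stands 23 mm above the panel's top edge, 152 mm to the left (+y)
- bolt (a joint): how far the bolt is pushed across in m: 0 = drawn back, 0.045 = fully home through the staple; starts at 0 to 0.008. Slides along the cabinet's +y (the +y axis of point bolt_knob), stays where it is left, takes about 1 N to move
- bolt_knob (a point): centre of the top of the bolt's red knob, an upright pin 14 mm across, 196 mm above the bench; axes as the cabinet's (y is the way the bolt shoots). The knob stands 28 mm above two rails (18 mm high, 24 mm over their outsides, along y) on the cabinet's top, which is 150 mm above the bench. It is 27 mm behind the cabinet's front plane
- cabinet: the blue steel parts cabinet, fixed to the bench, 250 mm deep (x), 380 mm wide (y), 150 mm high; origin at the centre of its underside, its front looks along its -x. Place and yaw vary. The lower drawer is a dummy; a magnetic dish, 110 mm across and 30 mm high, is stuck to the top at x 0.05, y -0.09. What lies behind the front plane (x = -0.125) is under its top
- pack: the same yellow carton as pack_center, with its origin at the centre of its underside
- wrench: steel wrench, 190 mm long, lying on the bench in front of the drawer; bystander
- tape: roll of black tape, 90 mm across, 25 mm high, lying on the bench; origin under its middle; bystander
- oil_bottle: grey oil bottle, 72 mm across, 200 mm tall, standing; origin under its base; bystander
- spray_can: spray can, 58 mm across, 170 mm tall, standing; origin under its base; bystander
Not all that is in view belongs to the job. Leave any green look-alike of the part that bears twin_center alone.

How it is judged:
By the outcome, as a careful person would: the job done as asked, in the order asked, and still so for the second after the job is handed in, with the robot touching nothing.
It also fails if it takes over 58 s, if anything falls off the work surface, if the arm or the gripper's body presses on something with over 40 N, if the wrist force passes 120 N, or if a joint passes its speed limit or range.

## Working session

There is one attempt and no reset: what is moved stays moved. The work goes in short steps, Python scripts to look and compute and a shell command to move; the robot and the scene stay as the last step left them, time stands still between calls to the robot, and variables do not carry over. Pictures are saved under pics/ and viewed, and the job is handed in when it is done.

```bash
ls; mkdir -p pics; python3 - <<'E'
from cell import *
import cv2
print(get_obs()); print(pinch_z)
for n in("scene","top"):
    cv2.imwrite(f"pics/{n}0.png",read_camera(n)); print(n,camera_params(n))
E
```

```text
pics
{'time_s': 0.0, 'qpos': array([-70.69832355,  18.43997658,  -4.01401466,  83.17408765,
         1.29402718,  78.54238041,  -3.26162921]), 'joint_velocities': array([-0.03120785, -0.02134372,  0.0390043 ,  0.02369319,  0.03878289,
        0.02942332,  0.00632869]), 'effort': array([ 6.22322859e-04, -4.91285205e+01, -4.03271439e-01, -3.12521839e+01,
       -6.38020132e-02,  4.38769755e-02,  1.85271902e-04]), 'tool_pos': array([0.20606298, 0.61588331, 0.22145806]), 'tool_rot': array([-1.79888739e+02,  5.32971504e-03,  1.61504798e+02]), 'force': array([-0.38376889, -0.26023258, -0.27544202]), 'wrist_torque': array([0.05336124, 0.05049186, 0.01094457]), 'grip_width': 0.08659292784765939}
0.0187
scene {'camera_matrix': array([[393.00405928,   0.        , 283.06092533],
       [  0.        , 393.00405928, 212.19828493],
       [  0.        ,   0.        ,   1.        ]]), 'k1': -0.03640619152531634, 'R': array([[-0.42795835,  0.90379726,  0.00146869],
       [ 0.72674193,  0.34508579, -0.59393767],
       [-0.53730607, -0.25311323, -0.80450972]]), 't': array([ 0.26579284, -0.32040492,  1.45361258])}
top {'camera_matrix': array([[410.72461756,   0.        , 279.4740353 ],
       [  0.        , 410.72461756, 201.78411068],
       [  0.        ,   0.        ,   1.        ]]), 'k1': -0.11958386760991307, 'R': array([[-0.01485109, -0.99984479,  0.00947867],
       [-0.98238572,  0.01282444, -0.18642377],
       [ 0.18627328, -0.0120803 , -0.9824237 ]]), 't': array([-0.01750214,  0.58560931,  1.11631079])}
```

View pics/scene0.png

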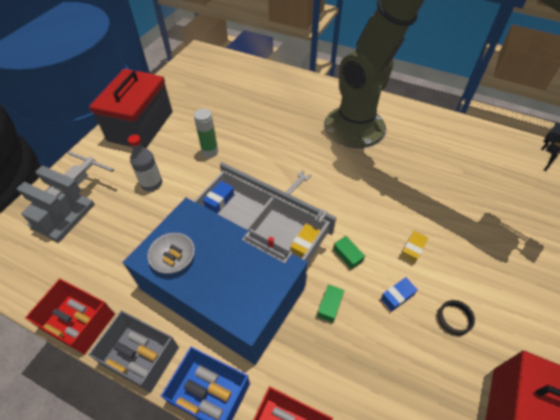

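View pics/top0.png

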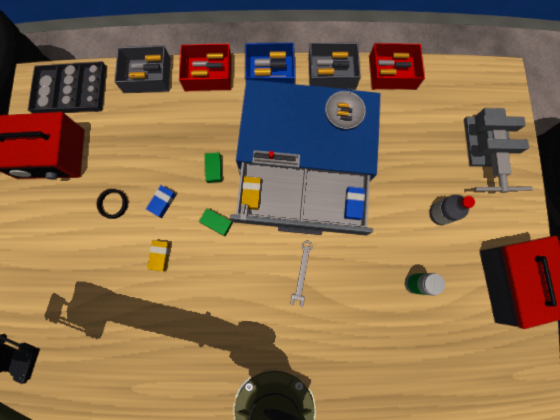

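```bash
cat > h.py <<'E'
import cv2,numpy as np
from cell import *
def ray(n,uv):
    p=camera_params(n);D=np.array([p["k1"],0,0,0])
    q=cv2.undistortPoints(np.array([[uv]],float),p["camera_matrix"],D)[0,0]
    R=p["R"];return -R.T@p["t"],R.T@np.array([q[0],q[1],1])
def at(n,uv,z):
    c,d=ray(n,uv);return c+d*(z-c[2])/d[2]
def proj(n,X):
    p=camera_params(n)
    return cv2.projectPoints(np.array([X],float).reshape(-1,1,3),cv2.Rodrigues(p["R"])[0],np.array(p["t"]),p["camera_matrix"],np.array([p["k1"],0,0,0.]))[0][:,0]
def crop(src,out,x0,y0,x1,y1,s):
    im=cv2.imread(src) if isinstance(src,str) else src
    cv2.imwrite(out,cv2.resize(im[y0:y1,x0:x1],None,fx=s,fy=s,interpolation=cv2.INTER_CUBIC))
E
python3 - <<'E'
from h import *
crop("pics/top0.png","pics/c1.png",225,75,390,240,4.5 and 3.6)
crop("pics/top0.png","pics/c2.png",130,170,230,280,5.4)
crop("pics/scene0.png","pics/c3.png",190,150,350,270,5)
E
```

```text
(no output)
```

View pics/c1.png

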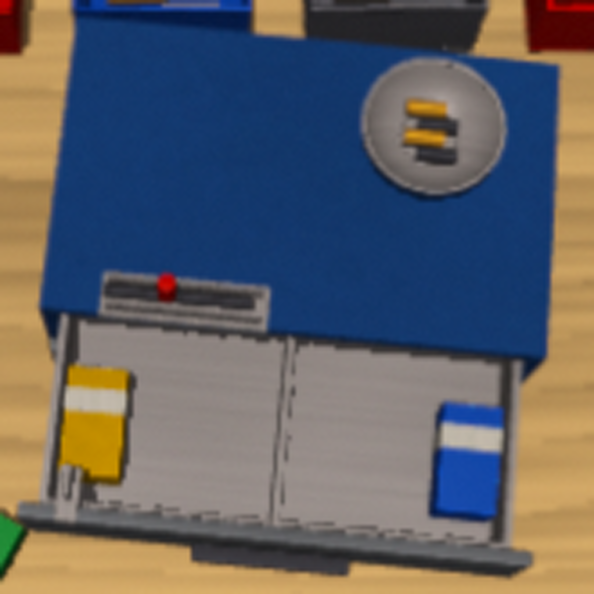

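View pics/c2.png

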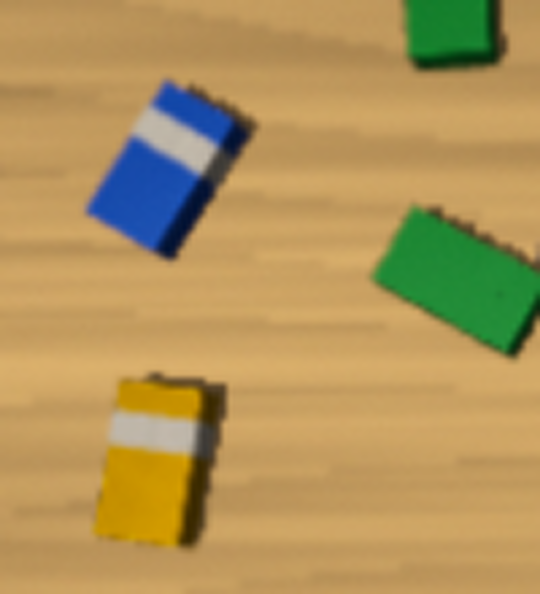

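View pics/c3.png

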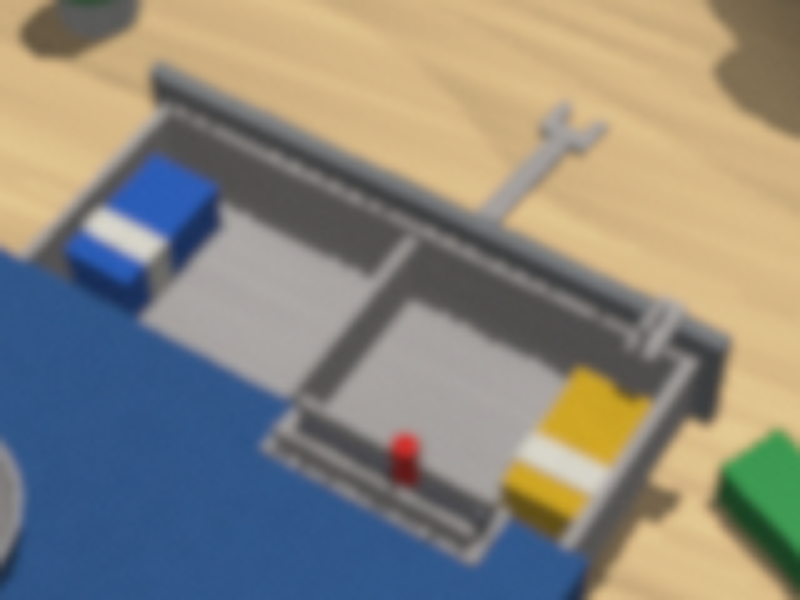

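```bash
cat >> h.py <<'E'
def un(p,x0,y0,s): return ((p[0]+.5)/s-.5+x0,(p[1]+.5)/s-.5+y0)
E
python3 - <<'E'
from h import *
from scipy.optimize import least_squares
f=lambda p:un(p,225,75,3.6)
g=lambda p:un(p,130,170,5.4)
P=lambda n,ps,z:np.array([at(n,p,z) for p in ps])
print("cam",ray("top",(280,200))[0])
def rect(pts,L,W,x_front=True):
    # corners of rect centred: order given as local (+x,+y),(+x,-y),(-x,-y),(-x,+y)
    loc=np.array([[L,W],[L,-W],[-L,-W],[-L,W]])/2
    def R(a):return np.array([[np.cos(a),-np.sin(a)],[np.sin(a),np.cos(a)]])
    fun=lambda v:((loc@R(v[2]).T+v[:2])-pts[:,:2]).ravel()
    r=least_squares(fun,[*pts[:,:2].mean(0),0]); return r.x[:2],np.degrees(r.x[2]),np.round(r.fun*1000,1)
cab=P("top",map(f,[(75,15),(559,65),(545,360),(40,312)]),.15); print(cab.round(3)); print("cab",rect(cab,.25,.38))
pk=P("top",map(g,[(120,380),(203,388),(180,545),(95,536)]),.038); print("pack",rect(pk,.084,.046))
tw=P("top",map(f,[(70,366),(128,369),(120,481),(60,460)]),.118); print("twin",rect(tw,.084,.046))
bl=P("top",map(f,[(443,403),(503,406),(492,519),(432,514)]),.118); print("blue",rect(bl,.084,.046))
print("front back-edge",P("top",map(f,[(25,503),(532,550)]),.149), "front-edge",P("top",map(f,[(18,518),(516,571)]),.149))
print("knob",at("top",f((167,282)),.196), at("scene",un((404,440),190,150,5),.196))
E
```

```text
cam [ 0.36709543 -0.01152416  1.20602757]
[[ 0.92   0.066  0.15 ]
 [ 0.876 -0.311  0.15 ]
 [ 0.638 -0.284  0.15 ]
 [ 0.679  0.091  0.15 ]]
cab (array([ 0.77810788, -0.10976512]), np.float64(-6.403449681304696), array([ 3.6, -0.6,  5.4, -1.1, -5.2, -0.7, -3.8,  2.3]))
pack (array([0.4382103 , 0.32511489]), np.float64(-6.863307066409661), array([ 0.9,  0.5,  0. , -0.2, -0.8, -0.1, -0.1, -0.2]))
twin (array([0.6043517 , 0.05212777]), np.float64(-6.747430340288044), array([ 3.3, -0.6,  0.9, -2.3,  3.5,  1.1, -7.7,  1.9]))
blue (array([ 0.56892294, -0.22838324]), np.float64(-7.510064755442796), array([ 0.4,  0.7, -2.8,  0.9,  0.4, -1. ,  2. , -0.6]))
front back-edge [[ 0.53578536  0.10077587  0.149     ]
 [ 0.4962103  -0.26625026  0.149     ]] front-edge [[ 0.52487442  0.10578064  0.149     ]
 [ 0.48112681 -0.25369393  0.149     ]]
knob [ 0.68630525 -0.00417317  0.196     ] [ 0.6851314  -0.00309115  0.196     ]
```

```bash
python3 - <<'E'
from h import *
crop("pics/top0.png","pics/c4.png",235,140,315,200,10)
crop("pics/scene0.png","pics/c5.png",230,200,340,280,7)
E
```

```text
(no output)
```

View pics/c4.png

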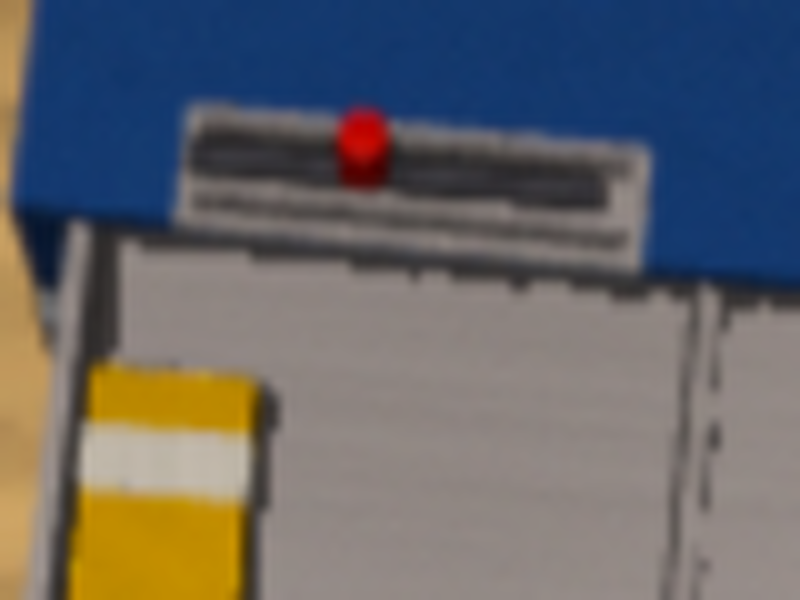

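View pics/c5.png

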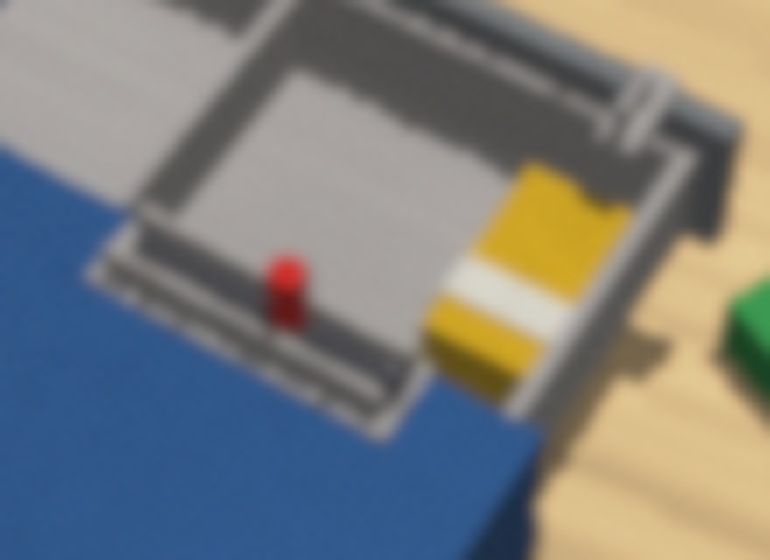

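```bash
cat >> h.py <<'E'
def delta(target,yaw):
    o=get_obs();p=o["tool_pos"];y0=np.radians(o["tool_rot"][2])
    d=np.array(target)-p
    tx=d@[np.cos(y0),np.sin(y0),0];ty=d@[np.sin(y0),-np.cos(y0),0]
    dy=(yaw-o["tool_rot"][2]+90)%180-90
    return np.round([tx,ty,-d[2]],4),round(float(-np.radians(dy)),4)
def box(n,im,c,yaw,dims,z0,col=(255,0,255)):
    a=np.radians(yaw);L,W,H=dims
    pts=[[c[0]+sx*L/2*np.cos(a)-sy*W/2*np.sin(a),c[1]+sx*L/2*np.sin(a)+sy*W/2*np.cos(a),z0+h] for h in(0,H) for sx,sy in((1,1),(1,-1),(-1,-1),(-1,1))]
    q=proj(n,pts)
    for k in(0,4):
        cv2.polylines(im,[np.round(q[k:k+4]*16).astype(int)],True,col,1,cv2.LINE_AA,4)
E
python3 - <<'E'
from h import *
for n,a in(("top",(130,140,400,260,2.9)),("scene",(190,150,440,310,3.2))):
    im=cv2.imread(f"pics/{n}0.png")
    s=4; 
    box(n,im,(.4382,.3251),-6.9,(.084,.046,.038),0)
    box(n,im,(.6044,.0521),-6.4,(.084,.046,.038),.08)
    box(n,im,(.602,-.0285),-6.4,(.084,.046,.038),.08,(255,255,0))
    box(n,im,(.617,-.0936),-6.4,(.203,.338,.052),.08,(0,255,0))
    crop(im,f"pics/o_{n}.png",*a)
print(delta((.4382,.3251,.12),-6.9))
E
```

```text
(array([-0.3124, -0.2022,  0.1016]), -0.2023)
```

View pics/o_top.png

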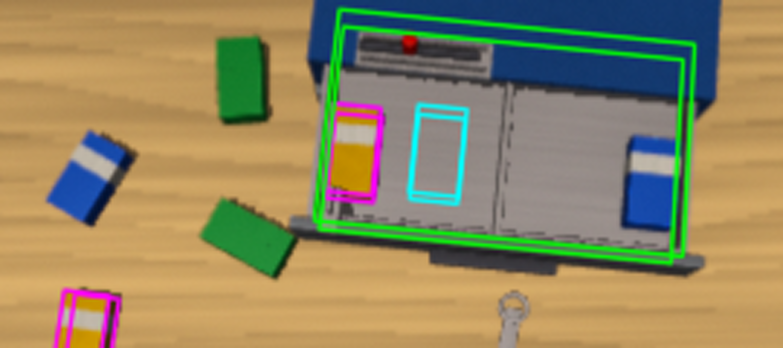

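View pics/o_scene.png

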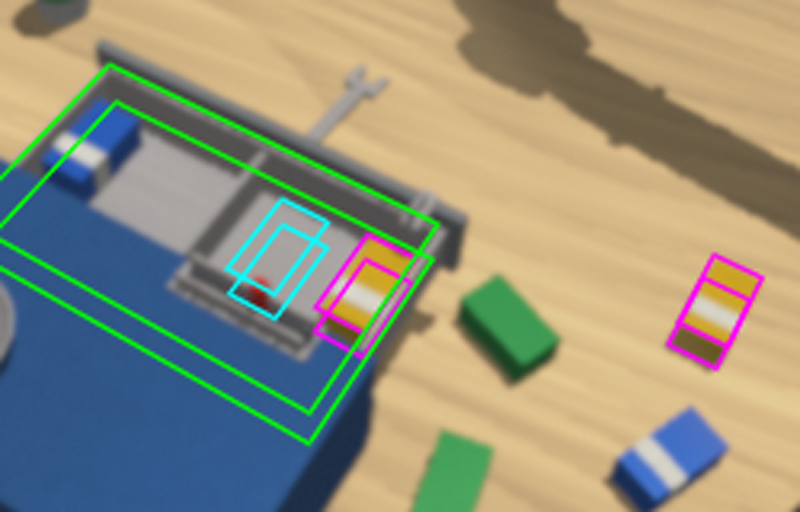

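```bash
python3 -m handwheel '[[0.087,-0.03,-0.02,0.005,-0.02],[0.087,-0.07,-0.045,0.015,-0.05],[0.087,-0.11,-0.07,0.03,-0.07],[0.087,-0.15,-0.095,0.045,-0.1],[0.087,-0.19,-0.12,0.06,-0.13],[0.087,-0.23,-0.145,0.07,-0.15],[0.087,-0.265,-0.17,0.085,-0.17],[0.087,-0.29,-0.19,0.095,-0.19],[0.087,-0.305,-0.199,0.1,-0.2],[0.087,-0.3124,-0.2022,0.1016,-0.2023],[0.087,-0.3124,-0.2022,0.1016,-0.2023],[0.087,-0.3124,-0.2022,0.1016,-0.2023]]'; python3 - <<'E'
from h import *
print(delta((.4382,.3251,.010),-6.9))
cv2.imwrite("pics/s1.png",read_camera("scene"))
im=read_camera("top");crop(im,"pics/t1.png",90,170,290,320,4)
E
```

```text
time_s: 1.3
tool_pos: [0.4376, 0.327, 0.1212]
tool_rot: [180.0, -0.0, 173.2]
force: [0.5, 0.6, 0.2]
grip_width: 0.0867
(array([-0.0008, -0.0018,  0.1112]), 0.0013)
```

View pics/t1.png

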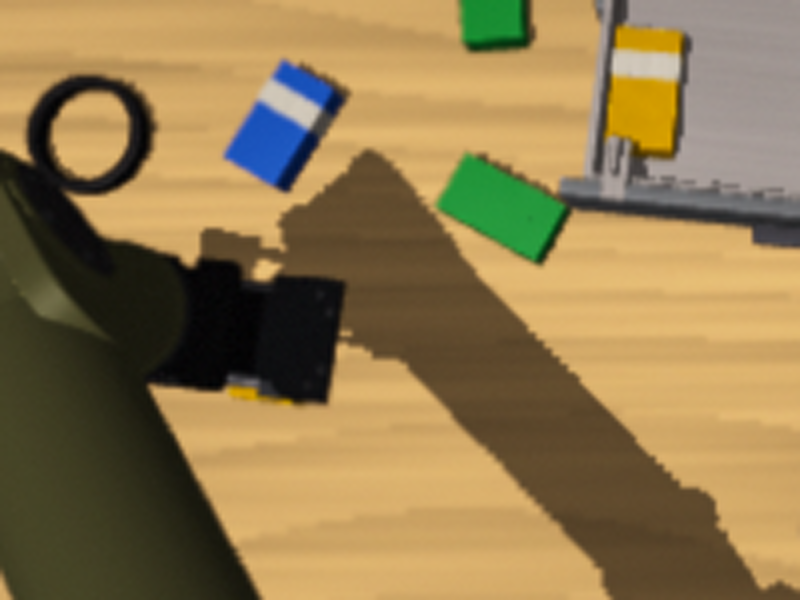

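The gripper is over the yellow carton (at about pixel (150,265) in the full view), aligned with it. Descending and gripping.

```bash
python3 -m handwheel '[[0.087,0,-0.001,0.02,0],[0.087,-0.001,-0.002,0.045,0],[0.087,-0.001,-0.002,0.07,0],[0.087,-0.001,-0.002,0.09,0],[0.087,-0.001,-0.002,0.103,0],[0.087,-0.001,-0.002,0.111,0],[0.087,-0.001,-0.002,0.111,0],[0.04,-0.001,-0.002,0.111,0],[0.04,-0.001,-0.002,0.111,0],[0.04,-0.001,-0.002,0.111,0],[0.04,-0.001,-0.002,0.111,0],[0.04,-0.001,-0.002,0.111,0],[0.04,-0.001,-0.002,0.111,0],[0.04,-0.001,-0.002,0.111,0]]' 15
```

```text
time_s: 2.8
tool_pos: [0.4393, 0.324, 0.0103]
tool_rot: [179.9, 0.0, 173.1]
force: [0.1, 0.9, 0.1]
grip_width: 0.0458
```

```bash
python3 -m handwheel '[[0.04,0,0,-0.01,0],[0.04,0,0,-0.03,0],[0.04,0,0,-0.06,0],[0.04,0,0,-0.095,0],[0.04,0,0,-0.13,0],[0.04,0,0,-0.165,0],[0.04,0,0,-0.195,0],[0.04,0,0,-0.215,0],[0.04,0,0,-0.22,0],[0.04,0,0,-0.22,0]]'; python3 - <<'E'
from h import *
print(delta((.602,-.0285,.23),-6.4))
E
```

```text
time_s: 3.8
tool_pos: [0.4392, 0.3234, 0.2304]
tool_rot: [180.0, 0.0, 173.1]
force: [0.0, 0.3, -1.8]
grip_width: 0.0458
(array([-0.2039, -0.3297,  0.0004]), -0.0089)
```

```bash
python3 -m handwheel '[[0.04,-0.01,-0.02,0,0],[0.04,-0.03,-0.05,0,0],[0.04,-0.05,-0.085,0,0],[0.04,-0.075,-0.12,0,0],[0.04,-0.095,-0.155,0,0],[0.04,-0.12,-0.19,0,0],[0.04,-0.14,-0.225,0,-0.009],[0.04,-0.16,-0.26,0,-0.009],[0.04,-0.18,-0.29,0,-0.009],[0.04,-0.195,-0.315,0,-0.009],[0.04,-0.202,-0.326,0,-0.009],[0.04,-0.204,-0.33,0,-0.009],[0.04,-0.204,-0.33,0,-0.009],[0.04,-0.204,-0.33,0,-0.009],[0.04,-0.204,-0.33,0,-0.009]]'; python3 - <<'E'
from h import *
print(delta((.602,-.0285,.090),-6.4))
for n,a in(("top",(200,110,400,260,4)),("scene",(190,100,390,250,4))): crop(read_camera(n),f"pics/{n}2.png",*a)
E
```

```text
time_s: 5.3
tool_pos: [0.6017, -0.0266, 0.2299]
tool_rot: [179.9, -0.0, 173.8]
force: [0.4, 0.1, -2.8]
grip_width: 0.046
(array([-0.0005, -0.0019,  0.1399]), 0.003)
```

View pics/top2.png

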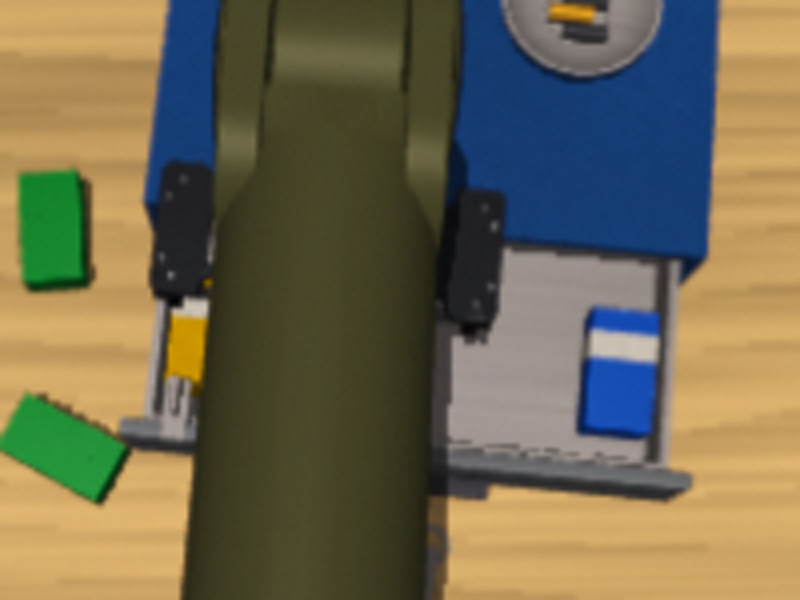

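View pics/scene2.png

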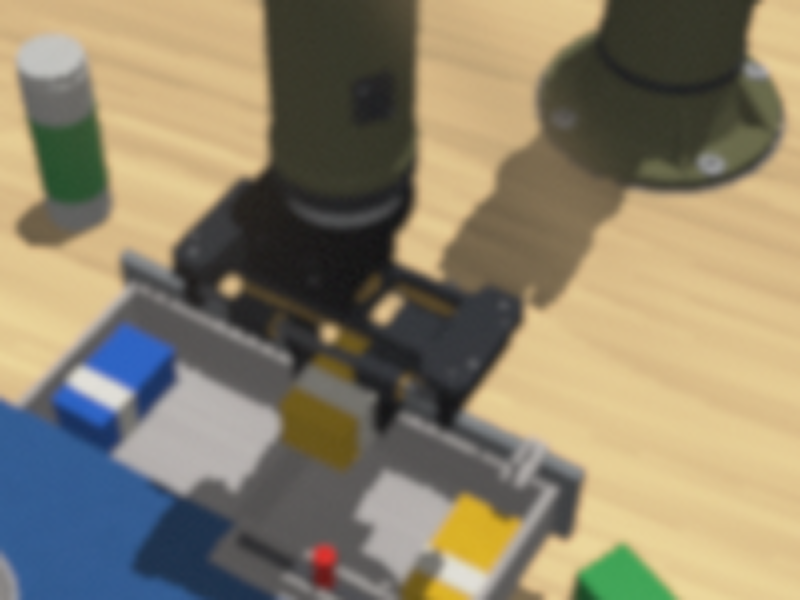

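```bash
python3 - <<'E'
from h import *
f=lambda p:un(p,225,75,3.6)
a=np.radians(-6.4);X=np.array([np.cos(a),np.sin(a)]);Y=np.array([-np.sin(a),np.cos(a)]);m=np.array([.617,-.0936])
def loc(w): d=np.asarray(w)[:2]-m; return (d@X).round(4),(d@Y).round(4)
for p in((72,466),(68,512),(78,512)): print(loc(at("top",f(p),.172)))
# scene: staple tip
for p in((605,130),(630,150),(625,85),(670,75)): print("s",loc(at("scene",un(p,230,200,7),.172)))
print(loc(at("top",f((283,420)),.126)),"divider")
# floor front edge in top: line at z=.08
for p in((110,498),(400,530)): print("floor front",loc(at("top",f(p),.08)))
for p in((120,481),(128,369)): print("twin right edge",loc(at("top",f(p),.118)))
print("tcp",loc(get_obs()["tool_pos"]))
E
```

```text
(np.float64(-0.076), np.float64(0.1511))
(np.float64(-0.1091), np.float64(0.1502))
(np.float64(-0.1084), np.float64(0.1432))
s (np.float64(-0.0647), np.float64(0.1549))
s (np.float64(-0.0616), np.float64(0.1668))
s (np.float64(-0.0862), np.float64(0.1514))
s (np.float64(-0.0989), np.float64(0.1632))
(np.float64(-0.0176), np.float64(0.0024)) divider
floor front (np.float64(-0.0819), np.float64(0.1278))
floor front (np.float64(-0.0849), np.float64(-0.0972))
twin right edge (np.float64(-0.0743), np.float64(0.1192))
twin right edge (np.float64(0.0119), np.float64(0.1224))
tcp (np.float64(-0.0225), np.float64(0.0642))
```

```bash
python3 -m handwheel '[[0.04,-0.005,-0.001,0.01,0],[0.04,-0.01,-0.002,0.03,0],[0.04,-0.01,-0.002,0.055,0],[0.04,-0.01,-0.002,0.08,0],[0.04,-0.01,-0.002,0.1,0],[0.04,-0.01,-0.002,0.115,0],[0.04,-0.01,-0.002,0.125,0],[0.04,-0.01,-0.002,0.13,0],[0.04,-0.01,-0.002,0.13,0],[0.04,-0.01,-0.002,0.13,0]]'; python3 - <<'E'
from h import *
crop(read_camera("scene"),"pics/scene3.png",190,100,390,250,4)
E
```

```text
time_s: 6.4
tool_pos: [0.6124, -0.0318, 0.1008]
tool_rot: [180.0, 0.1, 173.6]
force: [-0.8, 0.1, -1.8]
grip_width: 0.046
```

View pics/scene3.png

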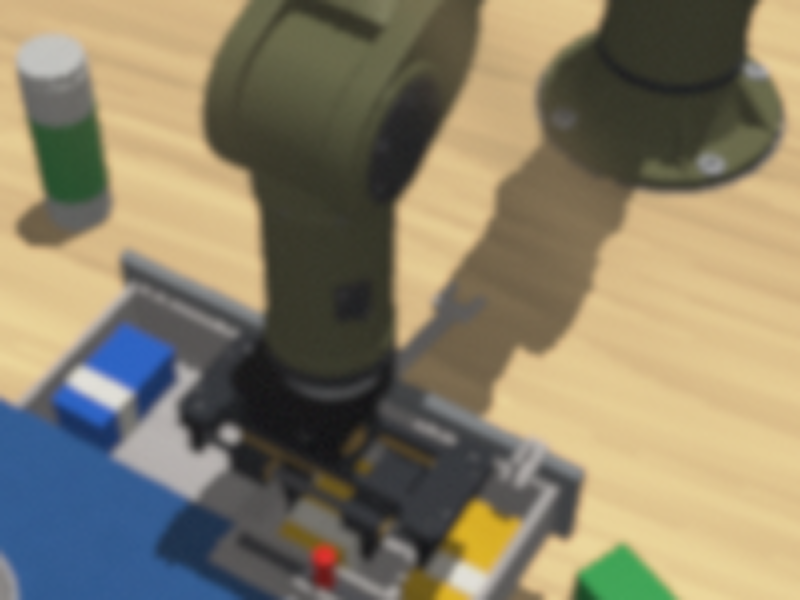

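Clear of the staple and of the twin carton. Lowering the last 10 mm slowly.

```bash
python3 -m handwheel '[[0.04,0,0,0.002,0],[0.04,0,0,0.004,0],[0.04,0,0,0.006,0],[0.04,0,0,0.007,0],[0.04,0,0,0.008,0],[0.04,0,0,0.009,0],[0.04,0,0,0.009,0],[0.04,0,0,0.009,0],[0.04,0,0,0.009,0]]'
```

```text
time_s: 7.35
tool_pos: [0.6118, -0.0318, 0.0911]
tool_rot: [180.0, 0.0, 173.6]
force: [-0.7, 0.3, -1.6]
grip_width: 0.0458
```

```bash
python3 -m handwheel '[[0.04,0,0,0.0005,0],[0.04,0,0,0.001,0],[0.04,0,0,0.0015,0],[0.04,0,0,0.0015,0],[0.04,0,0,0.0015,0]]'
```

```text
time_s: 7.85
tool_pos: [0.6122, -0.0318, 0.0903]
tool_rot: [180.0, 0.1, 173.6]
force: [-1.8, 0.6, 5.8]
grip_width: 0.0458
```

```bash
python3 -m handwheel '[[0.046,0,0,0,0],[0.048,0,0,0,0],[0.052,0,0,0,0],[0.056,0,0,0,0],[0.06,0,0,0,0],[0.06,0,0,0,0],[0.06,0,0,0,0],[0.06,0,0,0,0],[0.06,0,0,-0.01,0],[0.06,0,0,-0.025,0],[0.06,0,0,-0.05,0],[0.06,0,0,-0.085,0],[0.06,0,0,-0.12,0],[0.06,0,0,-0.14,0],[0.06,0,0,-0.15,0],[0.06,0,0,-0.15,0]]'
python3 - <<'E'
from h import *
# push start: face centre outer, local (-0.1135-0.04, -0.03) of mid
a=np.radians(-6.4);X=np.array([np.cos(a),np.sin(a)]);Y=np.array([-np.sin(a),np.cos(a)]);m=np.array([.617,-.0936])
t=m+X*(-.1135-.045)+Y*(-.03);print(t,np.hypot(*t)); print(delta((*t,.24),-6.4))
crop(read_camera("scene"),"pics/scene4.png",190,100,390,250,4)
E
```

```text
time_s: 9.45
tool_pos: [0.6126, -0.0319, 0.2418]
tool_rot: [180.0, 0.2, 173.6]
force: [1.1, 0.3, -0.1]
grip_width: 0.06
[ 0.45614372 -0.10574521] 0.4682404726652167
(array([ 0.1473, -0.0908,  0.0018]), 0.0001)
```

View pics/scene4.png

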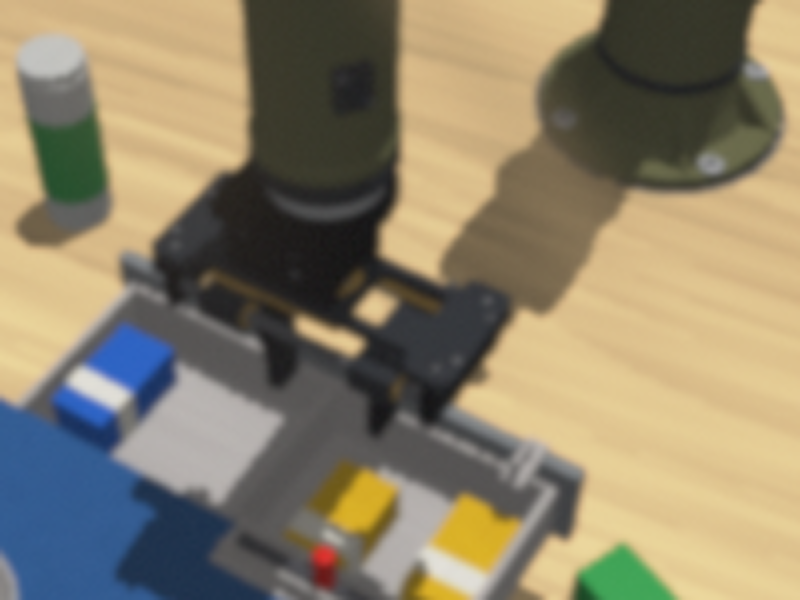

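The carton lies flat beside its twin. Moving in front of the drawer with the fingers closing.

```bash
python3 -m handwheel '[[0,0.015,-0.01,0,0],[0,0.04,-0.025,0,0],[0,0.07,-0.045,0,0],[0,0.1,-0.06,0,0],[0,0.125,-0.08,0,0],[0,0.14,-0.088,0.002,0],[0,0.147,-0.091,0.01,0],[0,0.147,-0.091,0.035,0],[0,0.147,-0.091,0.065,0],[0,0.147,-0.091,0.09,0],[0,0.147,-0.091,0.105,0],[0,0.147,-0.091,0.114,0],[0,0.147,-0.091,0.114,0],[0,0.147,-0.091,0.114,0]]'
python3 - <<'E'
from h import *
crop(read_camera("scene"),"pics/scene5.png",190,100,390,250,4)
crop(read_camera("top"),"pics/top5.png",200,110,400,260,4)
E
```

```text
time_s: 10.9
tool_pos: [0.4558, -0.1057, 0.1255]
tool_rot: [-180.0, -0.0, 173.6]
force: [0.5, 0.5, -0.1]
grip_width: 0.0003
```

View pics/scene5.png

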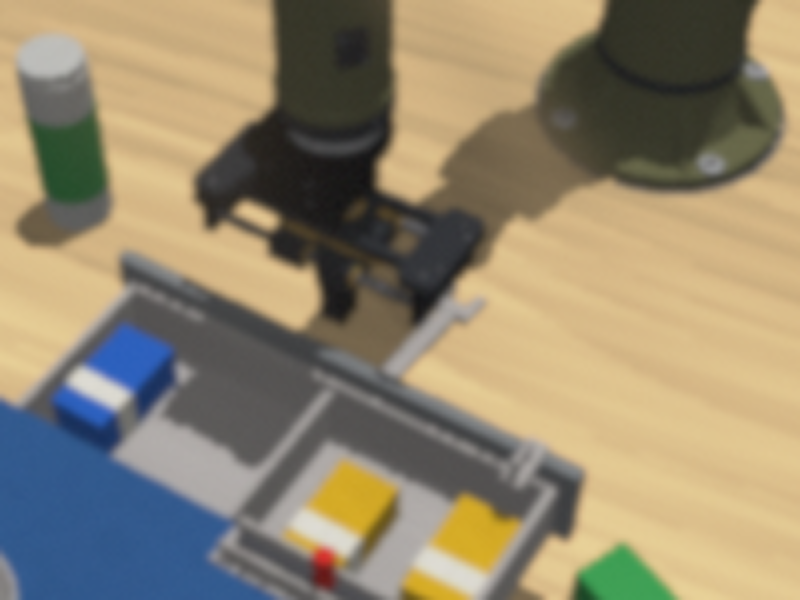

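View pics/top5.png

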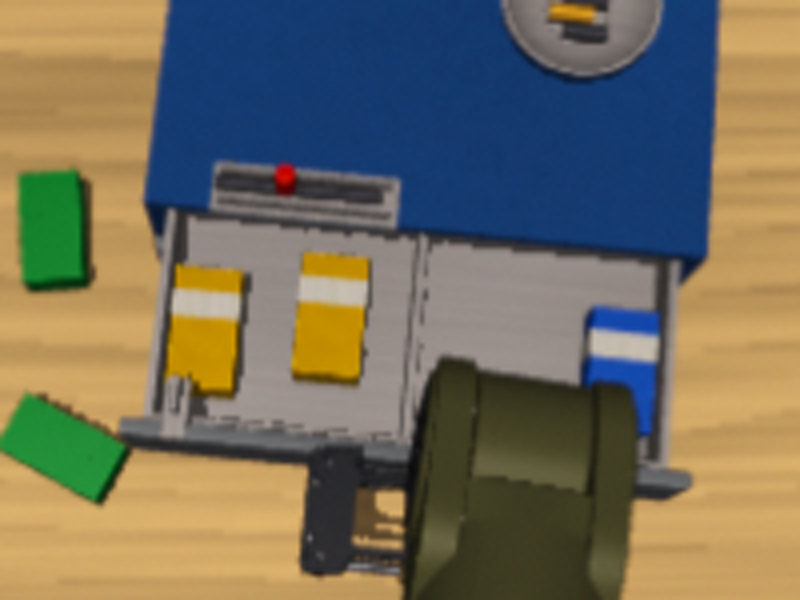

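```bash
python3 -m handwheel '[[0,-0.012,0,0,0],[0,-0.024,0,0,0],[0,-0.029,0,0,0],[0,-0.032,0,0,0],[0,-0.035,0,0,0],[0,-0.038,0,0,0],[0,-0.042,0,0,0],[0,-0.047,0,0,0],[0,-0.053,0,0,0],[0,-0.06,0,0,0],[0,-0.067,0,0,0],[0,-0.074,0,0,0],[0,-0.081,0,0,0],[0,-0.088,0,0,0],[0,-0.095,0,0,0],[0,-0.102,0,0,0],[0,-0.108,0,0,0],[0,-0.113,0,0,0],[0,-0.117,0,0,0],[0,-0.12,0,0,0]]'
python3 - <<'E'
from h import *
crop(read_camera("scene"),"pics/scene6.png",190,100,390,250,4)
E
```

```text
time_s: 13.0
tool_pos: [0.5752, -0.1191, 0.1255]
tool_rot: [180.0, 0.0, 173.6]
force: [-2.2, 0.4, 0.4]
grip_width: 0.0005
```

View pics/scene6.png

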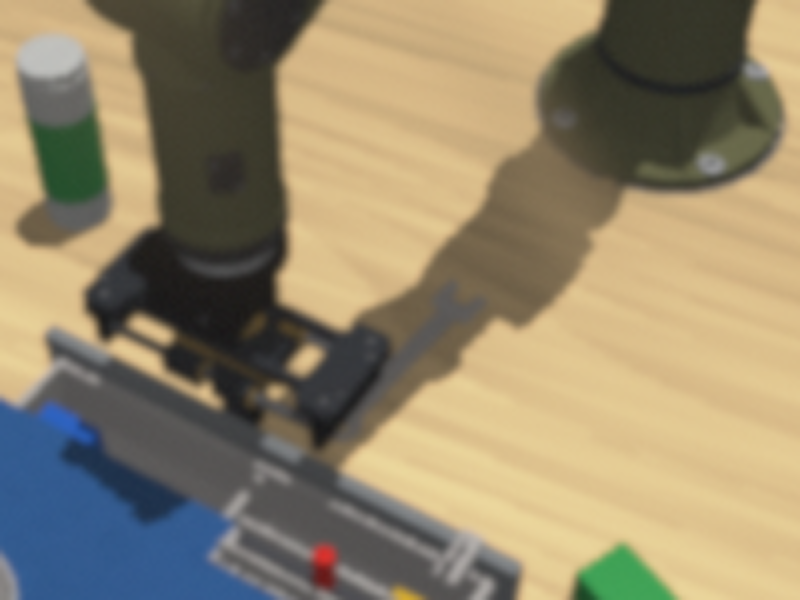

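```bash
python3 -m handwheel '[[0,-0.004,0,0,0],[0,-0.009,0,0,0],[0,-0.015,0,0,0],[0,-0.021,0,0,0],[0,-0.027,0,0,0],[0,-0.032,0,0,0],[0,-0.036,0,0,0],[0,-0.039,0,0,0],[0,-0.042,0,0,0],[0,-0.044,0,0,0],[0,-0.044,0,0,0]]'
```

```text
time_s: 14.15
tool_pos: [0.6189, -0.1242, 0.1254]
tool_rot: [-180.0, 0.0, 173.6]
force: [-0.4, 0.0, -0.9]
grip_width: 0.0005
```

```bash
python3 -m handwheel '[[0,-0.002,0,0,0],[0,-0.004,0,0,0],[0,-0.005,0,0,0],[0,-0.006,0,0,0],[0,-0.006,0,0,0]]'
```

```text
time_s: 14.65
tool_pos: [0.6246, -0.1249, 0.1254]
tool_rot: [-180.0, 0.0, 173.6]
force: [-0.2, 0.2, 0.7]
grip_width: 0.0002
```

```bash
python3 -m handwheel '[[0,-0.001,0,0,0],[0,-0.002,0,0,0],[0,-0.003,0,0,0],[0,-0.004,0,0,0]]'; python3 -m handwheel '[[0,-0.001,0,0,0],[0,-0.002,0,0,0],[0,-0.003,0,0,0]]'
python3 - <<'E'
from h import *
crop(read_camera("scene"),"pics/scene7.png",190,100,390,250,4)
E
```

```text
time_s: 15.05
tool_pos: [0.6284, -0.1253, 0.1255]
tool_rot: [-180.0, 0.0, 173.6]
force: [-0.1, -0.0, 0.0]
grip_width: 0.0003
time_s: 15.35
tool_pos: [0.6314, -0.1257, 0.1254]
tool_rot: [-180.0, 0.0, 173.6]
force: [-1.7, -0.1, 0.1]
grip_width: 0.0003
```

View pics/scene7.png

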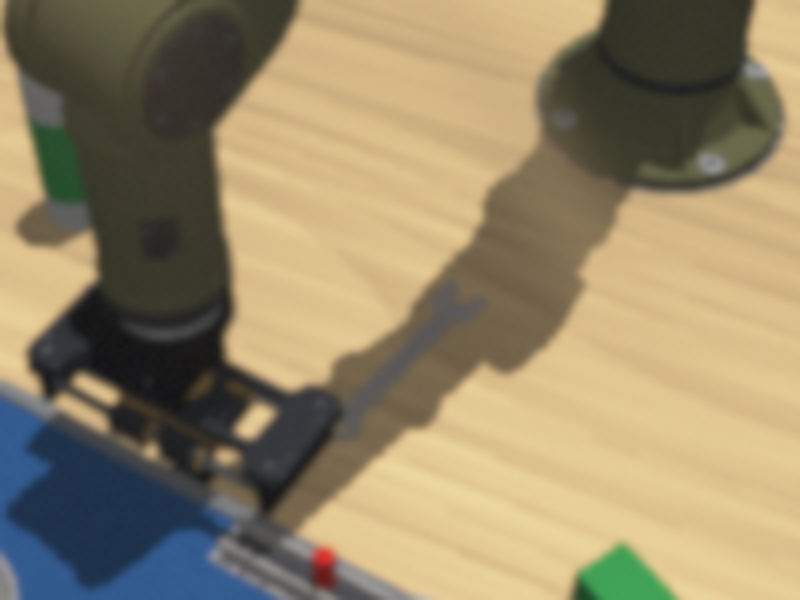

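```bash
python3 -m handwheel '[[0,-0.001,0,0,0],[0,-0.002,0,0,0],[0,-0.003,0,0,0]]';python3 -m handwheel '[[0,-0.001,0,0,0],[0,-0.002,0,0,0],[0,-0.003,0,0,0]]'; python3 -m handwheel '[[0,-0.001,0,0,0],[0,-0.002,0,0,0],[0,-0.002,0,0,0]]'
```

```text
time_s: 15.7
tool_pos: [0.634, -0.1259, 0.1254]
tool_rot: [180.0, -0.1, 173.6]
force: [-3.9, -0.2, 1.4]
grip_width: 0.0005
time_s: 16.0
tool_pos: [0.634, -0.1259, 0.1255]
tool_rot: [179.9, -0.4, 173.6]
force: [-13.6, 1.7, 8.6]
grip_width: 0.0003
time_s: 16.3
tool_pos: [0.634, -0.1258, 0.1254]
tool_rot: [179.9, -0.7, 173.6]
force: [-18.1, 2.2, 12.1]
grip_width: 0.0004
```

```bash
python3 -m handwheel '[[0,0.005,0,0,0],[0,0.012,0,0,0],[0,0.025,0,0,0],[0,0.045,0,0,0],[0,0.06,0,-0.01,0],[0,0.065,0,-0.04,0],[0,0.065,0,-0.075,0],[0,0.065,0,-0.1,0],[0,0.065,0,-0.115,0],[0,0.065,0,-0.115,0],[0,0.065,0,-0.115,0]]'
python3 - <<'E'
from h import *
print(delta((.6807,-.0483,.24),-6.4))
crop(read_camera("scene"),"pics/scene8.png",190,150,350,270,5)
crop(read_camera("top"),"pics/top8.png",225,75,390,240,3.6)
E
```

```text
time_s: 17.4
tool_pos: [0.5745, -0.1189, 0.2395]
tool_rot: [180.0, -0.0, 173.6]
force: [-0.6, 0.5, -1.2]
grip_width: 0.0008
(array([-0.0977,  0.082 , -0.0005]), 0.0005)
```

View pics/scene8.png

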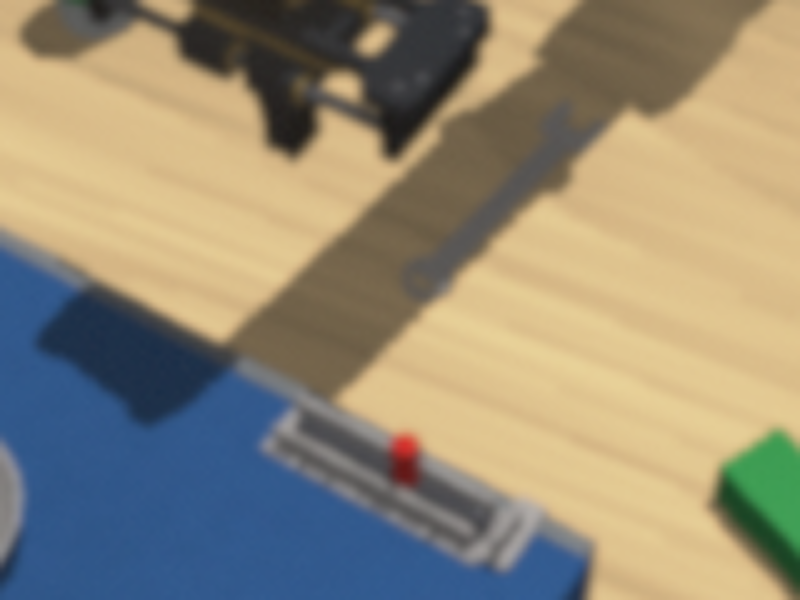

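View pics/top8.png

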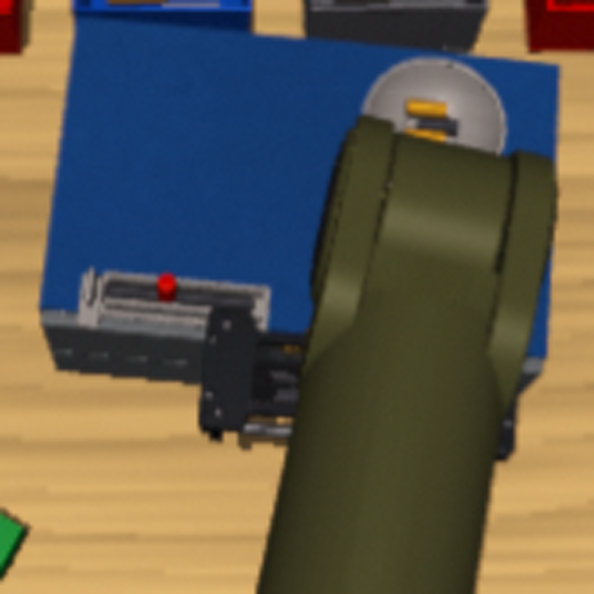

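The drawer is shut with the front flush, and the staple stands in line with the rails at the left end (scene crop (515,530)). Now going to the right of the knob.

```bash
python3 -m handwheel '[[0,-0.015,0.012,0,0],[0,-0.035,0.03,0,0],[0,-0.06,0.05,0,0],[0,-0.08,0.068,0,0],[0,-0.093,0.078,0,0],[0,-0.0977,0.082,0,0],[0,-0.0977,0.082,0,0],[0,-0.0977,0.082,0.01,0],[0,-0.0977,0.082,0.025,0],[0,-0.0977,0.082,0.042,0],[0,-0.0977,0.082,0.055,0],[0,-0.0977,0.082,0.061,0],[0,-0.0977,0.082,0.061,0]]'
python3 - <<'E'
from h import *
print(delta((.6807,-.0483,.178),-6.4))
crop(read_camera("scene"),"pics/scene9.png",190,150,350,270,5)
crop(read_camera("top"),"pics/top9.png",225,125,325,200,6)
E
```

```text
time_s: 18.8
tool_pos: [0.68, -0.0487, 0.1781]
tool_rot: [-180.0, -0.1, 173.6]
force: [-0.5, -0.4, 0.6]
grip_width: 0.0003
(array([-0.0007,  0.0005,  0.0001]), -0.0002)
```

View pics/scene9.png

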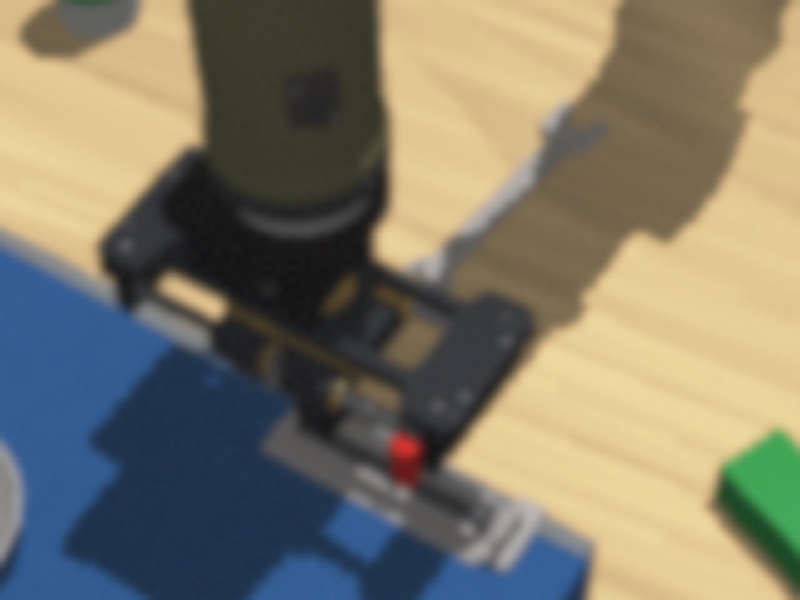

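View pics/top9.png

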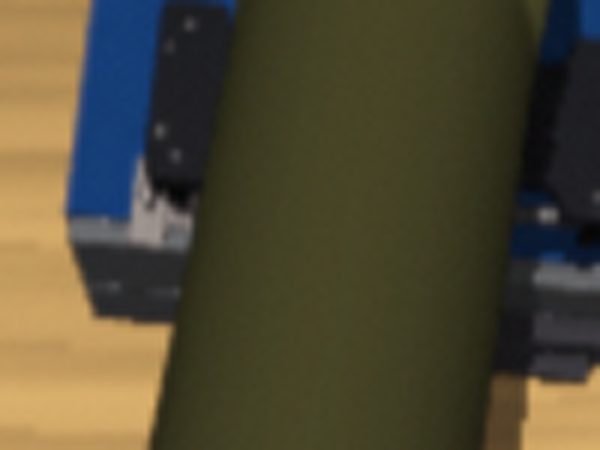

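```bash
python3 -m handwheel '[[0,0,0.008,0,0],[0,0,0.014,0,0],[0,0,0.018,0,0],[0,0,0.021,0,0],[0,0,0.024,0,0],[0,0,0.028,0,0],[0,0,0.033,0,0],[0,0,0.038,0,0],[0,0,0.043,0,0],[0,0,0.047,0,0],[0,0,0.05,0,0],[0,0,0.052,0,0],[0,0,0.052,0,0]]'
python3 - <<'E'
from h import *
crop(read_camera("scene"),"pics/scene10.png",190,150,350,270,5)
E
```

```text
time_s: 20.2
tool_pos: [0.6868, 0.0037, 0.1795]
tool_rot: [180.0, 0.0, 173.6]
force: [-0.5, 0.6, -0.1]
grip_width: -0.0
```

View pics/scene10.png

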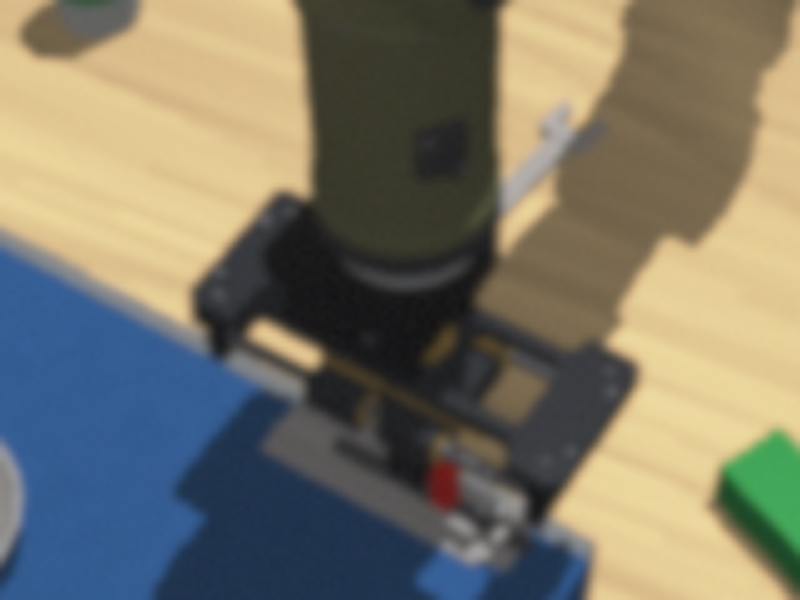

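Knob is moving with the fingers. Small steps until the stop.

```bash
python3 -m handwheel '[[0,0,0.003,0,0],[0,0,0.006,0,0],[0,0,0.008,0,0],[0,0,0.009,0,0]]';python3 -m handwheel '[[0,0,0.001,0,0],[0,0,0.002,0,0],[0,0,0.003,0,0]]';python3 -m handwheel '[[0,0,0.001,0,0],[0,0,0.002,0,0],[0,0,0.003,0,0]]'
```

```text
time_s: 20.65
tool_pos: [0.6877, 0.0124, 0.1795]
tool_rot: [180.0, -0.0, 173.6]
force: [-0.6, -0.4, -0.2]
grip_width: 0.0003
time_s: 20.95
tool_pos: [0.688, 0.015, 0.1794]
tool_rot: [-180.0, -0.0, 173.6]
force: [-0.8, -2.0, -0.5]
grip_width: 0.0003
time_s: 21.25
tool_pos: [0.6884, 0.0181, 0.1795]
tool_rot: [180.0, -0.0, 173.6]
force: [-0.1, -1.7, 0.6]
grip_width: 0.0005
```

```bash
python3 -m handwheel '[[0,0,0.001,0,0],[0,0,0.002,0,0],[0,0,0.003,0,0]]';python3 -m handwheel '[[0,0,0.001,0,0],[0,0,0.002,0,0],[0,0,0.003,0,0]]'; python3 -m handwheel '[[0,0,0.001,0,0],[0,0,0.002,0,0],[0,0,0.002,0,0]]'
```

```text
time_s: 21.55
tool_pos: [0.6887, 0.021, 0.1794]
tool_rot: [-180.0, -0.0, 173.6]
force: [-0.1, -2.5, -0.5]
grip_width: 0.0005
time_s: 21.85
tool_pos: [0.6887, 0.0212, 0.1795]
tool_rot: [-179.8, -0.0, 173.5]
force: [-2.0, -6.6, 0.3]
grip_width: 0.0004
time_s: 22.15
tool_pos: [0.6887, 0.0212, 0.1795]
tool_rot: [-179.7, -0.0, 173.4]
force: [-2.3, -8.8, 0.2]
grip_width: 0.0002
```

```bash
python3 -m handwheel '[[0,0,-0.005,0,0],[0,0,-0.012,0,0],[0,0,-0.02,0,0],[0,0,-0.02,-0.02,0],[0,0.02,-0.02,-0.05,0],[0,0.05,-0.04,-0.08,0],[0,0.09,-0.07,-0.1,0],[0,0.13,-0.1,-0.11,0],[0,0.16,-0.13,-0.11,0],[0,0.18,-0.15,-0.11,0],[0,0.18,-0.15,-0.11,0],[0,0.18,-0.15,-0.11,0]]'
python3 - <<'E'
from h import *
s=read_camera("scene");t=read_camera("top")
cv2.imwrite("pics/sceneF.png",s)
crop(s,"pics/scene11.png",230,200,340,280,7)
crop(t,"pics/top11.png",225,75,390,240,3.6)
cv2.imwrite("pics/topF.png",t)
E
```

```text
time_s: 23.35
tool_pos: [0.4938, -0.1028, 0.2901]
tool_rot: [179.9, 0.1, 173.6]
force: [-0.2, 1.4, -0.3]
grip_width: 0.0003
```

View pics/scene11.png

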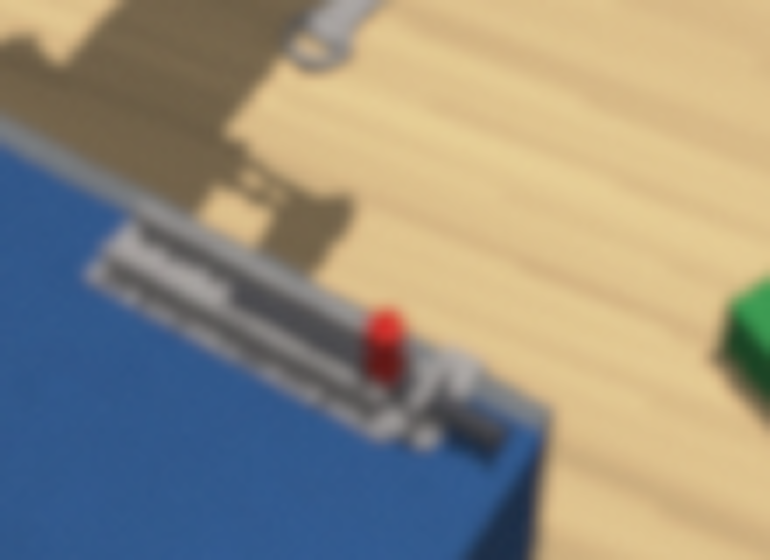

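View pics/top11.png

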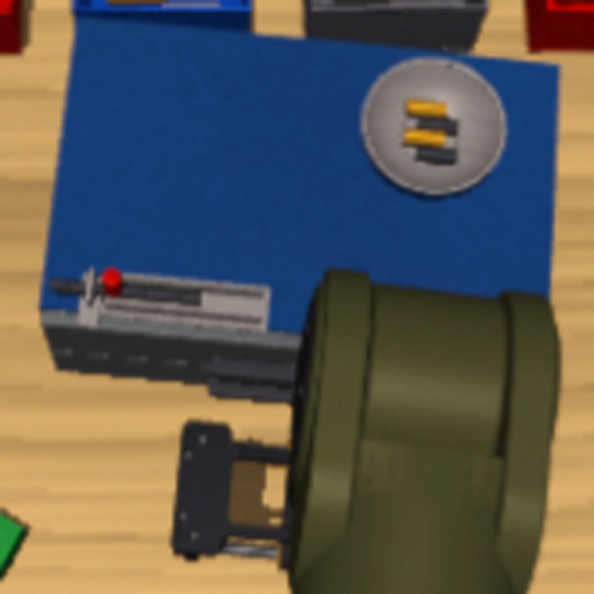

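View pics/sceneF.png

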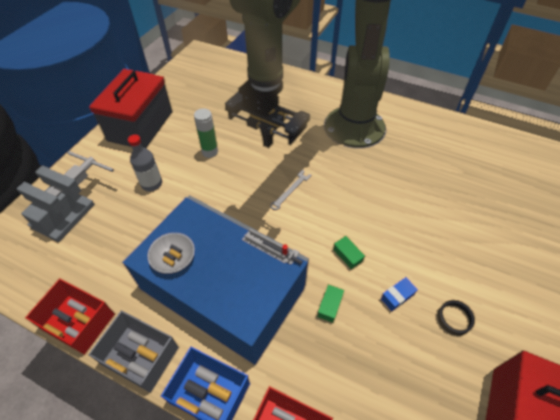

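```bash
python3 - <<'E'
from h import *
k=at("scene",un((385,320),230,200,7),.196);k2=at("top",un((112,276),225,75,3.6),.196)
k0=at("scene",un((404,440),190,150,5),.196);k20=at("top",un((167,282),225,75,3.6),.196)
print(np.linalg.norm(k-k0),np.linalg.norm(k2-k20),get_obs()["joint_velocities"].round(1)); print(sign_off())
E
```

```text
0.03961264970412926 0.039489210298479634 [-0.2  0.9 -0.2 -0.2  0.3  0.2 -0.1]
the job is handed in; nothing more can be done
None
```

The job is handed in. The yellow carton is in the drawer beside its twin, the drawer is shut, and the bolt is pushed across through the staple.

- **Carton:** I set it flat in the left half at a low contact force (about 6 N up) before letting go. Pictures taken before shutting showed it flat, with a gap of roughly 30 mm to the twin. I could not see inside the drawer once it was closed.
- **Drawer:** I pushed it until it hit its stop; the position no longer changed while the force rose to about 18 N. The front then looked flush with the cabinet.
- **Bolt:** I pushed it until it stopped at about 9 N, and the last pictures show it through the staple. Both cameras put the knob's travel at 39.5 mm. That fits a full 45 mm throw only if it started about 5 mm out, which is within the stated 0 to 8 mm, but I did not measure the start position.
- **Other things:** The wrench, tape, bottle, can, and green and bench blue cartons look unmoved in the last pictures. The arm was clear of everything at sign-off, about 23.5 s in.
- **Mismatch:** The visible front edge of the cabinet lid measured 8 to 10 mm further back than the given dimensions. It did not affect the moves, which went by contact force.

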